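# Shingle the packing plates along the tray

## Robot

A 6-joint arm with a two-finger parallel gripper is mounted at the origin on a cart in front of the work surface, level with it; the furniture and walls round the work are solid. World frame = base frame: x ahead of the robot, y to its left, z up, the work surface at z = 0. Lengths are in m, angles in degrees, forces in N, time in s.
With the tool pointing down it reaches from about 0.25 to 0.725 m from the base axis. Payload 9.7 kg.
Tool frame: the origin (TCP) lies between the finger pads; the fingertips stand 22 mm ahead of it and the grasp point (between the pads) lies 3 mm ahead of it; z points along the fingers, y is the line along which they close (so a half turn about z gives the same grasp; the last joint's range is limited). The gripper opens to 85 mm and grips with 20 to 120 N. Pads are 22 mm wide; open, the fingers measure 114 mm over their backs; the gripper's body (76 mm by 85 mm) begins 54 mm behind the grasp point. The pads swing forward as they close: fully open they stand 13 mm farther back than shut.
Start: joints at [63.369, 4.979, 10.078, 95.1, 0, 90], TCP at [0.247, 0.492, 0.253] pointing down, gripper open.
Joint ranges: [-179.16, 179.16], [-48.56, 103.87], [-65.8, 70.77], [-126.05, 130.52], [-82.76, 87.17], [-180, 180]. Speed limits (degrees/s): [127.2, 127.2, 147.25, 180, 180, 180].

## Interface

Orientations are given as [roll, pitch, yaw] about the fixed x, y, z axes, in that order (R = Rz(yaw) Ry(pitch) Rx(roll)).
In Python, from workcell import bot, viewer, finder gives the robot as it stands.
- The arm moves only by the tool move_arm, never from a script. Its arguments are lists of equal length, an entry for each row: "offset": the shift along the tool's x, y, z in cm, a list of three; "twist": the turn, a rotation vector about the tool's x, y, z in rad, a list of three; "grip": the opening, from 0 (shut) to 1 (fully open). In form: {"offset": [[x, y, z], ...], "twist": [[ax, ay, az], ...], "grip": [grip, ...]}. A call has 1 to 5 rows; each row shifts and turns the commanded pose from where the row before left it, along the tool's axes as they then stand; what a row does not reach is not made up. A row lasts 1/10 s, in which the tool goes at most 50 mm and 8.59 degrees, less where a joint would pass 70% of its speed; a pose out of reach is approached as far as the arm can. A call is refused whole if a number of a shift passes 5 or a number of a turn 0.15, either way. A call with a gripper value outside its range is refused whole. The fingers move at their own pace and stop on an object; "force" is the grip in N (left out, the last holds). Time passes only in rows, so rows that do not move let the fingers close. It gives the time, the measured TCP pose, the force, the opening and the grip force at its end, in the units of the state.
- bot.get_obs(): the state, without advancing time (a new reading comes with each control period).
- viewer.camera(name): name is "side" or "top" or "wrist"; returns a dict with "color" (480x640x3 uint8, red, green, blue), "depth" (480x640 float32, m along the optical axis (not along the pixel's ray), 0 where there is no reading), "vfov" (degrees; the focal length in pixels is half the picture's height over the tangent of half this angle, whatever the lens; pixels are square), "cx", "cy" (the principal point, pixels), "k1" (the pictures are not rectified: a ray, as slopes to the right and down, at radius r is drawn at 1 + k1 r^2 times it, then the intrinsics apply), "position" and "attitude" of the camera in the world; the wrist camera has in their place "tool_from_camera" (4x4, takes a point from camera to tool coordinates, whose origin is the TCP and whose axes are the flange's). Camera axes: x right, y down, z forward; pixel columns grow to the right and rows downward; lengths in m; the calibration is good to about 2 mm. A picture is of the moment at which its call begins: read the wrist's pose just before it.
- bot.job_done(): hands the job in; it is judged then, once.
Trained networks look in a picture, given as the dict that the camera call returned (one of the last four; its "shot" number tells which), for a name from the list of things; names that differ only in an ending like _2 or _b are one class to them, and where a whole thing is asked for, a point or a joint stands for the part that bears it (a point fixed in the world has none). Each returns a list of dicts, best first, with "p" (0 to 1); they miss things now and then, are a little off and sometimes report something else, mostly with a low value. They report only what shows in the picture. A call takes as long as a camera call. They do not tell look-alikes from the thing itself.
- finder.boxes_of(picture, thing): "position" ([column, row] in pixels, amid what is visible of it).
- finder.pinpoint(picture, thing): "position" ([column, row] in pixels: a listed point, or the origin of a listed thing).
The state is a dict: "time": time; "q": joint angles; "qd": joint speeds; "joint_efforts": joint torques, N m; "ee_pos": TCP position; "tcp_rot": TCP orientation; "wrist_force": force on the tool from outside, world axes, zero at the start; "torque": the same for the moment, N m; "opening": finger opening in m; "grasp_force": force on a finger pad.
Only numpy, scipy, OpenCV 4.12 (cv2) and the standard library are available. Lean on these libraries where they do the work, as an engineer would, in place of code of your own. Each camera call takes 0.05 s, during which the arm holds its last target. There are 200 camera calls.

## Task

A slotted oblong steel packing plate lies flat at one end of the shallow black tray on the bench. Fan the two loose matching plates out after it, one after the other, into a straight shingled row along the tray towards its empty end: each plate lies lengthwise in line with the first, its near end resting on the plate before and overlapping it by about a third of its length, its far end down on the tray floor. Leave the first plate where it lies and let go of everything at the end.

Things in the scene. Friction and masses are not known exactly. Their poses are not given: they have to be found in the camera images.
- tray: Shallow open black tray, fixed to the bench top, 150 mm (its x) by 220 mm (its y), 30 mm high, walls 3 mm thick, floor 3 mm thick, so the floor's upper face is 3 mm above the origin. Origin: centre of its underside; z up. The first plate lies near its -y end, the empty end is +y (to the robot's left), and the row runs along its y.
- plate_1: Flat bare-steel oblong, 40 (its x) x 70 (y) x 8 mm (z), 0.14 kg, with a 14 x 26 mm slot through its middle; alike end for end. Origin: centre of its underside. The first plate, lying flat on the tray floor near the tray's -y end, its y along the tray's y with +y towards the empty end. Leave it there.
- plate_2: Flat bare-steel oblong, 40 (its x) x 70 (y) x 8 mm (z), 0.14 kg, with a 14 x 26 mm slot through its middle; alike end for end. Origin: centre of its underside. Lies loose and flat on the bench between robot and tray, its y roughly along the robot's x, its long edges free to grip. The 40 x 40 mm square plate near it is not part of the job.
- plate_3: Flat bare-steel oblong, 40 (its x) x 70 (y) x 8 mm (z), 0.14 kg, with a 14 x 26 mm slot through its middle; alike end for end. Origin: centre of its underside. Lies loose and flat on the bench between robot and tray, its y roughly along the robot's x, its long edges free to grip. The 40 x 40 mm square plate near it is not part of the job. Plates 2 and 3 are alike.
Things that resemble listed ones, but are neither listed nor needed, are in the scene too. Leave any red look-alike of the plate_3 alone.

How it is judged (in metres and radians):
At the end, for the whole second after the job is handed in: Plate 1 flat, moved under 15 mm. Plates 2 and 3, either order, follow towards the empty end: 33 to 60 mm centre to centre, the last 70 to 118 mm from plate 1, within 15 mm sideways of plate 1 and 0.2 rad of the tray, tilted 0.08 to 0.3 rad, 4 to 15 mm above the tray's underside; at rest, let go (distance of plate_1 from where it was at the start of the episode below 0.015 m and angle between plate_1's own z axis and vertical below 0.04 rad and x of plate_2 in the frame of plate_1 between -0.015 and 0.015 m and angle between the x axis of each of plate_2, plate_3 and the x axis of tray, either way round below 0.2 rad and angle between plate_2's own z axis and vertical between 0.08 and 0.3 rad and z of plate_2 in the frame of tray between 0.004 and 0.015 m and x of plate_3 in the frame of plate_1 between -0.015 and 0.015 m and angle between plate_3's own z axis and vertical between 0.08 and 0.3 rad and z of plate_3 in the frame of tray between 0.004 and 0.015 m and linear speed of each of plate_1, plate_2, plate_3 below 0.02 m/s and contact force between each of plate_1, plate_2, plate_3 and the fingers below 0.1 N and ((y of plate_2 in the frame of plate_1 between 0.033 and 0.06 m and y of plate_3 in the frame of plate_1 between 0.07 and 0.118 m and horizontal distance between plate_2 and plate_3 between 0.033 and 0.06 m) or (y of plate_3 in the frame of plate_1 between 0.033 and 0.06 m and y of plate_2 in the frame of plate_1 between 0.07 and 0.118 m and horizontal distance between plate_3 and plate_2 between 0.033 and 0.06 m))); the robot touches nothing.
It also fails if it takes over 46 s, if anything falls off the work surface, if the arm or the gripper's body presses on something with over 40 N, if the wrist force passes 120 N, or if a joint passes its speed limit or range.

## Working session

There is one attempt and no reset: what is moved stays moved. The work goes in short steps, Python scripts to look and compute and a tool call to move; the robot and the scene stay as the last step left them, time stands still between calls to the robot, and variables do not carry over. Pictures are saved under pics/ and viewed, at most 10 in all, crops included, and the job is handed in when it is done.

Besides the shell and the picture viewer there is one more tool, called after "Call:" by a JSON object that holds its "api" and its "payload". move_arm: Moves the arm, as the interface text tells. Its arguments: {"type":"object","properties":{"offset":{"type":"array","items":{"type":"array","items":{"type":"number"}}},"twist":{"type":"array","items":{"type":"array","items":{"type":"number"}}},"grip":{"type":"array","items":{"type":"number"}},"force":{"type":"number"}},"required":["offset","twist","grip"]}

```bash
mkdir -p pics; ls
cat > h.py <<'E'
import numpy as np, cv2
from scipy.spatial.transform import Rotation as R
from workcell import bot, viewer, finder
def K(p):
    f=240/np.tan(np.radians(p['vfov'])/2); return f
def rays(p,uv):
    uv=np.atleast_2d(np.asarray(uv,float)); f=K(p)
    d=(uv-[p['cx'],p['cy']])/f; s=d.copy()
    for _ in range(20): s=d/(1+p['k1']*(s**2).sum(1,keepdims=True))
    return np.c_[s,np.ones(len(s))]
def campose(p,obs=None):
    if 'tool_from_camera' in p:
        T=np.array(p['tool_from_camera']); Rt=R.from_euler('xyz',obs['tcp_rot'],degrees=True).as_matrix()
        return Rt@T[:3,:3], Rt@T[:3,3]+np.array(obs['ee_pos'])
    return R.from_euler('xyz',p['attitude'],degrees=True).as_matrix(), np.array(p['position'])
def onplane(p,uv,z,obs=None):
    Rc,t=campose(p,obs); d=rays(p,uv)@Rc.T
    return t+d*((z-t[2])/d[:,2])[:,None]
def cloud(p,obs=None):
    Rc,t=campose(p,obs); v,u=np.mgrid[:480,:640]
    r=rays(p,np.c_[u.ravel(),v.ravel()])*p['depth'].ravel()[:,None]
    return (r@Rc.T+t).reshape(480,640,3)
E
python3 - <<'E'
from h import *
p=viewer.camera('top'); o=bot.get_obs()
print(o,{k:p[k] for k in p if k not in('color','depth')})
cv2.imwrite('pics/top.png',p['color'][:,:,::-1])
for n in('plate_1','plate_2','tray'):
    for f in (finder.boxes_of,finder.pinpoint):
        for d in f(p,n): print(n,f.__name__,np.round(d['position'],1),round(d['p'],2),onplane(p,d['position'],.008)[0].round(3))
c=cloud(p); print(c[240,320])
E
```

```text
pics
{'time': 0.05, 'q': array([6.33684062e+01, 5.00991240e+00, 1.00339206e+01, 9.50984465e+01,
       7.50801549e-04, 8.99993414e+01]), 'qd': array([-0.00620653,  0.12915038,  0.03339796,  0.10990086, -0.04740092,
        0.07283532]), 'joint_efforts': array([-7.32855933e-04, -5.22080791e+01,  4.66118181e+01,  1.68557244e-02,
       -1.39159210e-04,  5.95431885e-06]), 'ee_pos': array([0.24644716, 0.49147422, 0.25258966]), 'tcp_rot': array([-1.79925562e+02, -7.51656570e-04,  1.53369064e+02]), 'wrist_force': array([ 0.31657007, -0.13546805,  0.05371078]), 'torque': array([0.01413008, 0.04285517, 0.019906  ]), 'grasp_force': 0.0, 'opening': 0.08582780235278081} {'vfov': 51.08988999095735, 'cx': 324.62866734233387, 'cy': 231.18856646727386, 'k1': -0.018719750977149032, 'position': array([0.48969281, 0.21937364, 0.98674955]), 'attitude': array([-1.76250482e+02,  1.49748644e-01, -9.16228683e+01]), 'shot': 1}
plate_1 call [418.3 127.3] 0.93 [0.755 0.029 0.008]
plate_1 call [311.6 220.6] 0.57 [0.575 0.245 0.008]
plate_1 call [221.5 298.7] 0.56 [0.428 0.424 0.008]
plate_1 call [220.7 294.7] 0.93 [0.436 0.425 0.008]
plate_1 call [312.4 222.6] 0.79 [0.571 0.244 0.008]
plate_1 call [420.3 129.3] 0.71 [0.751 0.025 0.008]
plate_1 call [260.3 302.9] 0.67 [0.418 0.349 0.008]
plate_2 call [418.3 127.3] 0.93 [0.755 0.029 0.008]
plate_2 call [311.6 220.6] 0.57 [0.575 0.245 0.008]
plate_2 call [221.5 298.7] 0.56 [0.428 0.424 0.008]
plate_2 call [220.7 294.7] 0.93 [0.436 0.425 0.008]
plate_2 call [312.4 222.6] 0.79 [0.571 0.244 0.008]
plate_2 call [420.3 129.3] 0.71 [0.751 0.025 0.008]
plate_2 call [260.3 302.9] 0.67 [0.418 0.349 0.008]
tray call [275.4 221.2] 0.71 [0.576 0.316 0.008]
tray call [281.3 225.6] 0.8 [0.567 0.304 0.008]
[0.53721937 0.22969497 0.00174323]
```

View pics/top.png

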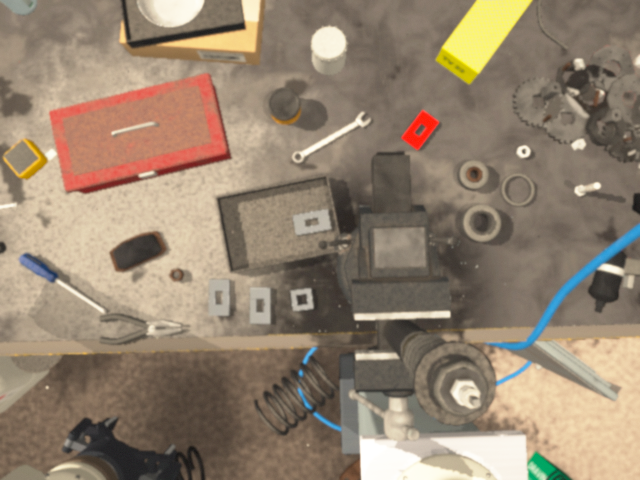

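The top view shows the tray at (280,222) with plate_1 at (312,222). Candidates for plates 2 and 3 are (220,298) and (260,305). The look-alikes are the square plate at (302,300) and the red plate at (420,130). By the description I choose the two grey oblongs. A tall fixture stands around (400,260), so I'll measure it and check a crop.

Run:
```python
from h import *
p=viewer.camera('top'); c=cloud(p)
for v in range(130,440,22):
    print(v,[ (int(c[v,u,2]*1000) if p['depth'][v,u]>0 else None) for u in range(180,500,16)])
m=(c[150:340,330:470]).reshape(-1,3); 
for lo,hi in((.05,.15),(.15,.3),(.3,.6)):
    q=m[(m[:,2]>lo)&(m[:,2]<hi)]
    if len(q): print(lo,hi,len(q),np.percentile(q,[1,99],axis=0).round(3).tolist())
g=p['color'].astype(int)
for name,(u0,u1,v0,v1),zt in (('p1',(285,335,203,243),.011),('A',(203,238,272,325),.008),('B',(244,277,280,330),.008)):
    G=cv2.cvtColor(p['color'],cv2.COLOR_RGB2GRAY)[v0:v1,u0:u1]
    t,b=cv2.threshold(G,0,255,cv2.THRESH_OTSU)
    cs,_=cv2.findContours(b,cv2.RETR_EXTERNAL,cv2.CHAIN_APPROX_NONE)
    k=max(cs,key=cv2.contourArea)[:,0]+[u0,v0]
    w=onplane(p,k,zt); r=cv2.minAreaRect((w[:,:2]*1000).astype(np.float32)); print(name,t,r)
cr=cv2.resize(p['color'][170:340,180:480],None,fx=2.6,fy=2.6,interpolation=cv2.INTER_CUBIC)
s=viewer.camera('side')
cv2.imwrite('pics/crop.png',cr[:,:,::-1]); cv2.imwrite('pics/side.png',s['color'][:,:,::-1])
# tray wall cloud
m=c[170:280,210:350].reshape(-1,3); q=m[(m[:,2]>.022)&(m[:,2]<.036)]
print(len(q),cv2.minAreaRect((q[:,:2]*1000).astype(np.float32)), np.percentile(q,[1,99],axis=0))
for nm,a in(('A',(221,280)),('B',(260,286)),('P1',(298,222)),('floor',(260,225)),('bench',(240,330))):print(nm,c[a[1],a[0]])
```

```text
130 [78, 78, 76, 1, 1, 2, 3, 1, 0, -1, 4, 3, 0, 0, -1, 0, 0, 3, -1, 0]
152 [78, 76, 78, 27, -3, 0, 1, 0, 5, 0, 1, 0, -3, 125, 128, -2, 0, -2, 1, -2]
174 [1, 0, 4, 0, -3, -1, 0, 0, 0, -1, 0, -2, 108, 132, 130, 1, -2, -2, 27, 23]
196 [1, 0, 1, 25, 4, 1, 3, 0, 4, 1, 1, 0, 97, 134, 133, 0, 0, -1, 0, 0]
218 [0, 1, 0, 4, 2, 1, 4, 1, 10, 12, -1, 0, 153, 152, 153, 153, 0, 0, 23, -2]
240 [0, 0, 0, 2, 2, 2, 1, 2, -1, 3, 48, 78, 187, 190, 188, 191, 52, 63, 0, 25]
262 [0, 1, 0, 31, 3, 3, 2, 0, -1, 1, 19, 75, 188, 191, 192, 189, 174, 0, 1, 1]
284 [0, 2, 9, 7, 0, 0, 0, 0, 2, 0, 15, 185, 191, 188, 189, 185, 184, 1, -4, 0]
306 [0, 0, 11, 9, -1, 0, 0, 6, 8, 2, 0, 188, 185, 190, 188, 188, 187, -3, 1, 0]
328 [7, 0, 1, -1, -2, 0, -1, 0, -2, 0, 1, 0, -1, None, 285, 300, -1, 0, -5, 0]
350 [0, 1, -878, -885, -875, -883, -879, -885, -887, -874, -886, -885, 98, 157, 344, 431, 507, 506, 507, -882]
372 [-883, -873, -871, -883, -877, -873, -872, -761, -847, -847, -787, 187, 188, 188, 188, 506, 521, 536, 533, 506]
394 [-881, -889, -884, -880, -878, -881, -737, -709, -707, -715, None, -77, -486, 127, 133, 506, 52
[... 441 characters left out ...]
4122314453125, 246.03799438476562), (41.14261245727539, 69.20958709716797), 8.61406421661377)
A 146.0 ((430.103515625, 426.77008056640625), (66.3023452758789, 100.73599243164062), 88.98926544189453)
B 140.0 ((417.612548828125, 355.9695129394531), (48.57080078125, 90.56233215332031), 88.92935180664062)
822 ((544.7640991210938, 296.94683837890625), (203.59988403320312, 234.90611267089844), 9.779678344726562) [[0.46833967 0.17678652 0.02218235]
 [0.65911811 0.42618449 0.03341431]]
A [0.46456127 0.42426926 0.00749741]
B [4.50566942e-01 3.49565590e-01 1.75425786e-04]
P1 [0.57300817 0.27144269 0.01223729]
floor [0.56994394 0.34667021 0.0039211 ]
bench [3.66385801e-01 3.90257618e-01 3.88940082e-04]
```

View pics/crop.png

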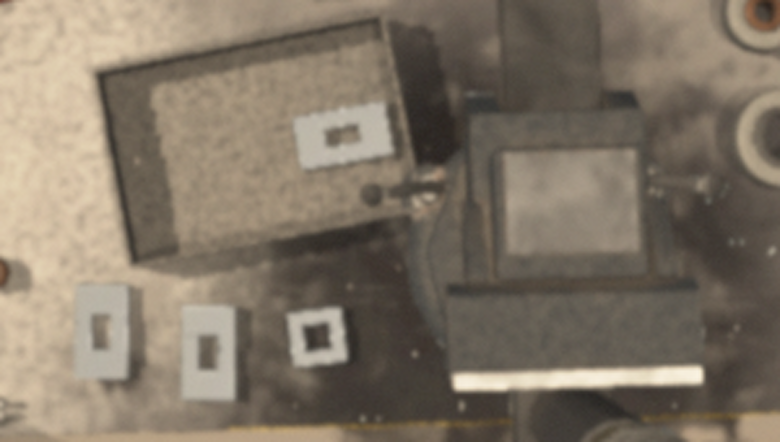

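View pics/side.png

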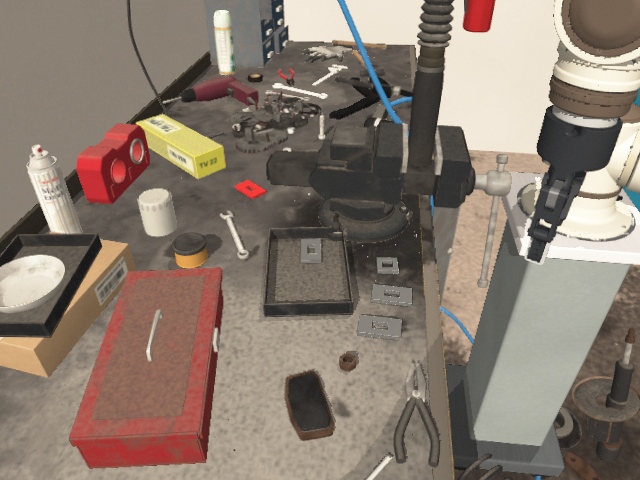

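The crop shows plates A and B as oblong, slotted and grey at full-picture (221,298) and (260,304). The small square at (302,300) and the red plate are excluded. The side view shows a vise at the tray's -y end, so I'll stay clear of y < 0.19. I'll write a move planner helper and approach plate A.

```bash
cat >> h.py <<'E'
def plan(pos,yaw,tilt=0,n=5,start=None):
    """rows from the current pose to pos; yaw deg; tilt = turn about tool y (rad) from tool-down"""
    o=bot.get_obs(); 
    p0,R0=(np.array(o['ee_pos']),R.from_euler('xyz',o['tcp_rot'],degrees=True)) if start is None else start
    R1=R.from_euler('xyz',[180,0,yaw],degrees=True)*R.from_rotvec([0,tilt,0])
    rv=(R0.inv()*R1).as_rotvec(); pos=np.array(pos,float); cur=R0
    off=[];tw=[]
    for i in range(n):
        off.append((cur.inv().apply(pos-p0)/n*100).round(2).tolist()); tw.append((rv/n).round(4).tolist()); cur=cur*R.from_rotvec(rv/n)
    for i in range(0,n,5): print('off',off[i:i+5],'\ntw',tw[i:i+5])
    return pos,R1
E
python3 -c "
from h import *
plan([.436-.0,.425,.20],180,n=10)"
```

```text
off [[-1.99, 0.25, 0.53], [-2.0, 0.16, 0.53], [-2.01, 0.07, 0.53], [-2.01, -0.03, 0.53], [-2.01, -0.12, 0.53]] 
tw [[-0.0, -0.0, -0.0465], [-0.0, -0.0, -0.0465], [-0.0, -0.0, -0.0465], [-0.0, -0.0, -0.0465], [-0.0, -0.0, -0.0465]]
off [[-2.0, -0.21, 0.53], [-1.99, -0.3, 0.53], [-1.97, -0.4, 0.53], [-1.95, -0.49, 0.53], [-1.92, -0.58, 0.53]] 
tw [[-0.0, -0.0, -0.0465], [-0.0, -0.0, -0.0465], [-0.0, -0.0, -0.0465], [-0.0, -0.0, -0.0465], [-0.0, -0.0, -0.0465]]
```

Call:
{"api": "move_arm", "payload": {"offset": [[-2,0.25,0.5],[-2,0.15,0.5],[-2,0.05,0.5],[-2,0,0.5],[-2,-0.1,0.5]], "twist": [[0,0,-0.0465],[0,0,-0.0465],[0,0,-0.0465],[0,0,-0.0465],[0,0,-0.0465]], "grip": [0.7,0.7,0.7,0.7,0.7], "force": 40}}

```text
time: 0.95
ee_pos: [0.3419, 0.4582, 0.2281]
tcp_rot: [180.0, -0.0, 166.8]
wrist_force: [0.2, 0.8, -1.0]
opening: 0.0596
grasp_force: 0.0
```

Call:
{"api": "move_arm", "payload": {"offset": [[-2,-0.2,0.5],[-2,-0.3,0.5],[-2,-0.4,0.5],[-2,-0.5,0.5],[-1.9,-0.6,0.5]], "twist": [[0,0,-0.0465],[0,0,-0.0465],[0,0,-0.0465],[0,0,-0.0465],[0,0,-0.0465]], "grip": [0.7,0.7,0.7,0.7,0.7]}}

```text
time: 1.45
ee_pos: [0.4375, 0.4245, 0.2031]
tcp_rot: [180.0, 0.0, -179.9]
wrist_force: [0.3, 0.3, -1.2]
opening: 0.0595
grasp_force: 0.0
```

Call:
{"api": "move_arm", "payload": {"offset": [[0,0,0],[0,0,0]], "twist": [[0,0,0],[0,0,0]], "grip": [0.7,0.7]}}

```text
time: 1.65
ee_pos: [0.4366, 0.4247, 0.2031]
tcp_rot: [-180.0, -0.0, 179.9]
wrist_force: [-1.0, 0.5, 0.3]
opening: 0.0597
grasp_force: 0.0
```

```bash
cat >> h.py <<'E'
def plates(p,o,wins=None):
    """wrist view: bright/steel blobs raised ~ plate height, min-area rects in world mm"""
    for d in finder.pinpoint(p,'plate_2'):
        print('pin',np.round(d['position']),round(d['p'],2),onplane(p,d['position'],.0,o)[0].round(4))
def edgerect(p,o,uv,zt,half=60):
    """canny-free: otsu in a window about uv, rect on plane zt"""
    u,v=map(int,uv); u0,v0=max(u-half,0),max(v-half,0)
    G=cv2.cvtColor(p['color'],cv2.COLOR_RGB2GRAY)[v0:v+half,u0:u+half]
    t,b=cv2.threshold(G,0,255,cv2.THRESH_OTSU)
    cs,_=cv2.findContours(b,cv2.RETR_EXTERNAL,cv2.CHAIN_APPROX_NONE)
    k=max(cs,key=cv2.contourArea)[:,0]+[u0,v0]
    r=cv2.minAreaRect((onplane(p,k,zt,o)[:,:2]*1000).astype(np.float32)); return r
E
python3 - <<'E'
from h import *
o=bot.get_obs(); p=viewer.camera('wrist'); print(o['time'],o['ee_pos'],o['tcp_rot'],o['opening'],np.round(p['tool_from_camera'],3).tolist())
cv2.imwrite('pics/w1.png',p['color'][:,:,::-1]); plates(p,o)
np.savez('w1.npz',d=p['depth'],c=p['color'])
E
```

```text
1.65 [0.43659904 0.42472645 0.20312117] [-1.79985329e+02 -3.25628704e-02  1.79913965e+02] 0.0597245628246285 [[-0.0, -0.955, -0.295, 0.075], [1.0, -0.0, -0.0, -0.001], [0.0, -0.295, 0.955, -0.121], [0.0, 0.0, 0.0, 1.0]]
pin [141. 339.] 0.9 [0.5744 0.2382 0.    ]
pin [320. 207.] 0.75 [0.4339 0.4259 0.    ]
pin [236. 184.] 0.71 [0.413 0.351 0.   ]
pin [  8. 448.] 0.47 [0.7468 0.0231 0.    ]
```

View pics/w1.png

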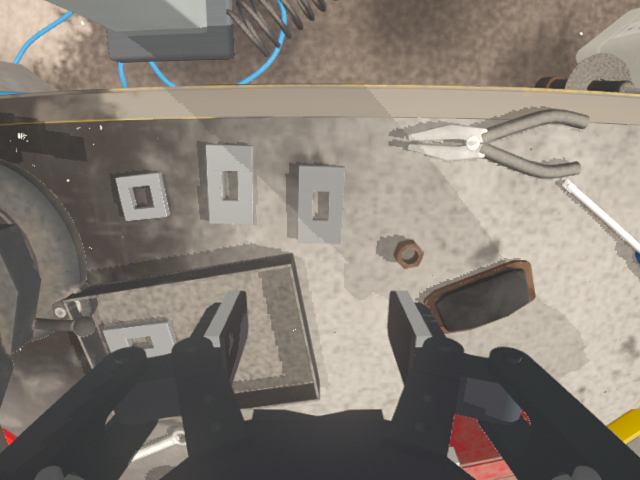

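The wrist view shows A around (320,204), B at (230,184), the square at (141,197) and plate_1 partly hidden at (140,338).

Run:
```python
from h import *
o=bot.get_obs(); p=viewer.camera('wrist')
G=cv2.cvtColor(p['color'],cv2.COLOR_RGB2GRAY)
# background from bench differs; use low-texture, use slope: corners refined
for n,cs in (('A',[(300,163),(346,167),(340,243),(296,240)]),('B',[(207,144),(253,148),(254,223),(208,222)])):
    q=np.array(cs,np.float32)[:,None]
    q=cv2.cornerSubPix(G,q,(4,4),(-1,-1),(3,30,.01))[:,0]
    w=onplane(p,q,.008,o)[:,:2]*1000
    print(n,q.round(1).tolist(),w.round(1).tolist(),'c',w.mean(0).round(1),'len',[round(float(np.linalg.norm(w[i]-w[i-1])),1) for i in range(4)],
     'long dir',np.degrees(np.arctan2(*((w[0]+w[1]-w[2]-w[3])[::-1]))).round(1))
    print(edgerect(p,o,q.mean(0),.008,50))
plan([.434,.426,.07],180,n=5)
```

```text
Traceback (most recent call last):
cv2.error: OpenCV(4.12.0) :-1: error: (-5:Bad argument) in function 'cornerSubPix'
> Overload resolution failed:
>  - Layout of the output array corners is incompatible with cv::Mat
>  - Expected Ptr<cv::UMat> for argument 'corners'
```

Run:
```python
from h import *
o=bot.get_obs(); p=viewer.camera('wrist')
G=cv2.cvtColor(p['color'],cv2.COLOR_RGB2GRAY)
for n,cs in (('A',[(300,163),(346,167),(340,243),(296,240)]),('B',[(207,144),(253,148),(254,223),(208,222)])):
    q=np.ascontiguousarray(np.array(cs,np.float32).reshape(-1,1,2))
    q=cv2.cornerSubPix(G,q.copy(),(4,4),(-1,-1),(3,30,.01))[:,0]
    w=onplane(p,q,.008,o)[:,:2]*1000
    print(n,q.round(1).tolist(),w.round(1).tolist(),'c',w.mean(0).round(1),'len',[round(float(np.linalg.norm(w[i]-w[i-1])),1) for i in range(4)],
     'long dir',np.degrees(np.arctan2(*((w[0]+w[1]-w[2]-w[3])[::-1]))).round(1))
```

```text
A [[298.3999938964844, 165.39999389648438], [343.6000061035156, 167.39999389648438], [339.29998779296875, 244.39999389648438], [296.20001220703125, 239.3000030517578]] [[395.2, 408.1], [396.8, 447.1], [467.0, 444.5], [462.1, 405.0]] c [430.3 426.2] len [66.9, 39.0, 70.2, 39.8] long dir 177.7
B [[204.5, 144.8000030517578], [253.0, 148.0], [253.60000610351562, 225.5], [207.89999389648438, 220.60000610351562]] [[377.3, 327.8], [380.3, 369.5], [448.9, 366.7], [444.3, 325.2]] c [412.7 347.3] len [67.1, 41.8, 68.7, 41.7] long dir 177.7
```

```bash
python3 -c "
from h import *
plan([.432,.426,.03],177,n=10)"
```

```text
off [[0.04, 0.01, 1.74], [0.04, 0.01, 1.74], [0.04, 0.01, 1.74], [0.04, 0.01, 1.74], [0.04, 0.01, 1.74]] 
tw [[0.0001, 0.0, 0.0053], [0.0001, 0.0, 0.0053], [0.0001, 0.0, 0.0053], [0.0001, 0.0, 0.0053], [0.0001, 0.0, 0.0053]]
off [[0.04, 0.01, 1.74], [0.04, 0.01, 1.74], [0.04, 0.01, 1.74], [0.04, 0.0, 1.74], [0.04, 0.0, 1.74]] 
tw [[0.0001, 0.0, 0.0053], [0.0001, 0.0, 0.0053], [0.0001, 0.0, 0.0053], [0.0001, 0.0, 0.0053], [0.0001, 0.0, 0.0053]]
```

Call:
{"api": "move_arm", "payload": {"offset": [[0.1,0,3],[0.1,0,3],[0.1,0,3],[0.1,0,3],[0.1,0,3]], "twist": [[0,0,0.01],[0,0,0.01],[0,0,0.01],[0,0,0.01],[0,0,0.01]], "grip": [0.7,0.7,0.7,0.7,0.7]}}

```text
time: 2.35
ee_pos: [0.431, 0.4254, 0.0526]
tcp_rot: [180.0, 0.0, 177.2]
wrist_force: [-0.5, -0.7, -0.9]
opening: 0.0599
grasp_force: 0.0
```

Call:
{"api": "move_arm", "payload": {"offset": [[0,0,1.5],[0,0,1],[0,0,0.4],[0,0,0.2],[0,0,0]], "twist": [[0,0,0],[0,0,0],[0,0,0],[0,0,0],[0,0,0]], "grip": [0.7,0.7,0.7,0.7,0.7]}}

```text
time: 2.85
ee_pos: [0.4321, 0.4254, 0.0233]
tcp_rot: [179.9, 0.1, 177.1]
wrist_force: [-0.1, 0.3, -0.4]
opening: 0.0597
grasp_force: 0.0
```

Call:
{"api": "move_arm", "payload": {"offset": [[0,0,0.1],[0,0,0],[0,0,0],[0,0,0],[0,0,0]], "twist": [[0,0,0],[0,0,0],[0,0,0],[0,0,0],[0,0,0]], "grip": [0.3,0.3,0.3,0.3,0.3], "force": 40}}

```text
time: 3.35
ee_pos: [0.4321, 0.4254, 0.0224]
tcp_rot: [179.9, 0.1, 177.1]
wrist_force: [0.0, -0.0, 5.9]
opening: 0.0383
grasp_force: 40.9
```

Call:
{"api": "move_arm", "payload": {"offset": [[0,0,-1],[0,0,-2],[0,0,-3],[0,0,-3],[0,0,0]], "twist": [[0,0,0],[0,0,0],[0,0,0],[0,0,0],[0,0,0]], "grip": [0.3,0.3,0.3,0.3,0.3]}}

```text
time: 3.85
ee_pos: [0.4329, 0.4262, 0.1163]
tcp_rot: [179.7, 0.2, 177.1]
wrist_force: [0.3, 0.5, -0.8]
opening: 0.0387
grasp_force: 40.6
```

Run:
```python
from h import *
o=bot.get_obs(); p=viewer.camera('wrist'); print(o['ee_pos'],o['tcp_rot'],o['opening'],o['grasp_force'])
cv2.imwrite('pics/w2.png',p['color'][:,:,::-1]); plates(p,o)
```

```text
[0.43291511 0.4261777  0.11633547] [179.73285518   0.24965286 177.14124486] 0.038659894488064124 40.641231536865234
pin [201. 217.] 0.58 [0.4141 0.3477 0.    ]
```

View pics/w2.png

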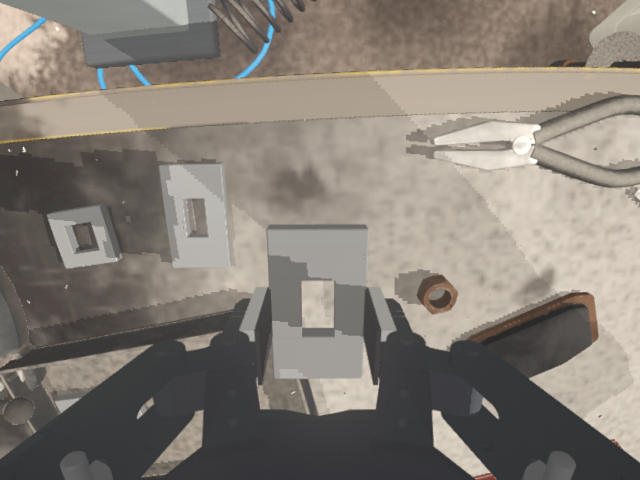

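Plate A is held level between the pads: corners about (268,226), (368,226), (361,378), (273,378), slot at (318,305).

Run:
```python
from h import *
o=bot.get_obs(); p=viewer.camera('wrist')
T=np.array(p['tool_from_camera'])
def tool(uv,z):
    d=rays(p,uv)@T[:3,:3].T; return T[:3,3]+d*((z-T[2,3])/d[:,2])[:,None]
for z in(.0144,.018): print((tool([(268,230),(368,230),(361,378),(273,378)],z)*1000).round(1).tolist(), (tool([(318,304)],z)*1000).round(1))
# depth
r=rays(p,[(290,240),(350,240),(290,365),(345,365)]); dd=[p['depth'][v,u] for u,v in[(290,240),(350,240),(290,365),(345,365)]]
print(((r*np.array(dd)[:,None])@T[:3,:3].T+T[:3,3]).round(4))
b=np.radians(8.6); p1=np.array([.573,.246])
for d in (.0465,.093): print(p1+d*np.array([-np.sin(b),np.cos(b)]))
```

```text
[[35.6, -20.1, 14.4], [35.6, 18.8, 14.4], [-33.6, 18.7, 14.4], [-33.6, -20.9, 14.4]] [[ 3.7 -0.6 14.4]]
[[34.6, -20.6, 18.0], [34.6, 19.3, 18.0], [-36.5, 19.2, 18.0], [-36.5, -21.4, 18.0]] [[ 1.8 -0.6 18. ]]
[[ 0.0318 -0.0115  0.0137]
 [ 0.0315  0.0119  0.0146]
 [-0.0261 -0.013   0.0138]
 [-0.0259  0.0112  0.0135]]
[0.56604661 0.29197717]
[0.55909321 0.33795434]
```

```bash
cat >> h.py <<'E'
def tcp_for(C,yaw,tilt,g=(.001,0,.0224)):
    R1=R.from_euler('xyz',[180,0,yaw],degrees=True)*R.from_rotvec([0,tilt,0]); return np.array(C)-R1.apply(g)
E
python3 - <<'E'
from h import *
print(bot.get_obs()['q'])
t=tcp_for([.566,.292,.009],98.6,-.17); print(t)
s=plan(t+[0,0,.07],98.6,-.17,n=15)
E
```

```text
[ 4.45525951e+01  1.21457533e+01  2.34952871e+00  8.02531301e+01
 -3.01992452e-03  4.74082687e+01]
[0.56558069 0.29477257 0.03124628]
off [[-0.94, -0.82, 0.06], [-1.01, -0.73, 0.08], [-1.07, -0.64, 0.09], [-1.12, -0.54, 0.11], [-1.16, -0.43, 0.12]] 
tw [[0.0077, -0.0095, 0.0912], [0.0077, -0.0095, 0.0912], [0.0077, -0.0095, 0.0912], [0.0077, -0.0095, 0.0912], [0.0077, -0.0095, 0.0912]]
off [[-1.2, -0.32, 0.14], [-1.22, -0.21, 0.15], [-1.23, -0.1, 0.16], [-1.23, 0.02, 0.18], [-1.23, 0.13, 0.19]] 
tw [[0.0077, -0.0095, 0.0912], [0.0077, -0.0095, 0.0912], [0.0077, -0.0095, 0.0912], [0.0077, -0.0095, 0.0912], [0.0077, -0.0095, 0.0912]]
off [[-1.21, 0.24, 0.2], [-1.18, 0.35, 0.21], [-1.14, 0.46, 0.21], [-1.09, 0.56, 0.22], [-1.03, 0.66, 0.23]] 
tw [[0.0077, -0.0095, 0.0912], [0.0077, -0.0095, 0.0912], [0.0077, -0.0095, 0.0912], [0.0077, -0.0095, 0.0912], [0.0077, -0.0095, 0.0912]]
```

Call:
{"api": "move_arm", "payload": {"offset": [[-0.95,-0.8,0.05],[-1,-0.75,0.1],[-1.05,-0.65,0.1],[-1.1,-0.55,0.1],[-1.15,-0.45,0.1]], "twist": [[0.008,-0.0095,0.091],[0.008,-0.0095,0.091],[0.008,-0.0095,0.091],[0.008,-0.0095,0.091],[0.008,-0.0095,0.091]], "grip": [0.3,0.3,0.3,0.3,0.3]}}

```text
time: 4.5
ee_pos: [0.4754, 0.3805, 0.1064]
tcp_rot: [-178.2, 3.1, 150.9]
wrist_force: [0.3, -0.8, -1.6]
opening: 0.0385
grasp_force: 40.6
```

Call:
{"api": "move_arm", "payload": {"offset": [[-1.2,-0.3,0.15],[-1.2,-0.2,0.15],[-1.25,-0.1,0.15],[-1.25,0,0.2],[-1.25,0.15,0.2]], "twist": [[0.008,-0.0095,0.091],[0.008,-0.0095,0.091],[0.008,-0.0095,0.091],[0.008,-0.0095,0.091],[0.008,-0.0095,0.091]], "grip": [0.3,0.3,0.3,0.3,0.3]}}

```text
time: 5.0
ee_pos: [0.5206, 0.3372, 0.103]
tcp_rot: [-178.2, 6.7, 124.8]
wrist_force: [0.6, -0.4, -1.7]
opening: 0.0387
grasp_force: 40.6
```

Call:
{"api": "move_arm", "payload": {"offset": [[-1.2,0.25,0.2],[-1.2,0.35,0.2],[-1.15,0.45,0.2],[-1.1,0.55,0.2],[-1,0.65,0.2]], "twist": [[0.008,-0.0095,0.091],[0.008,-0.0095,0.091],[0.008,-0.0095,0.091],[0.008,-0.0095,0.091],[0.008,-0.0095,0.091]], "grip": [0.3,0.3,0.3,0.3,0.3]}}

```text
time: 5.5
ee_pos: [0.5652, 0.294, 0.1004]
tcp_rot: [-179.7, 9.9, 98.6]
wrist_force: [-0.2, 0.5, -1.3]
opening: 0.0388
grasp_force: 40.6
```

Call:
{"api": "move_arm", "payload": {"offset": [[0,0,0],[0,0,0]], "twist": [[0,0,0],[0,0,0]], "grip": [0.3,0.3]}}

```text
time: 5.7
ee_pos: [0.565, 0.2947, 0.101]
tcp_rot: [-179.7, 9.9, 98.9]
wrist_force: [-0.3, -0.2, -1.9]
opening: 0.0382
grasp_force: 40.6
```

Run:
```python
from h import *
o=bot.get_obs(); p=viewer.camera('wrist'); print(o['time'],o['ee_pos'],o['tcp_rot'],o['opening'],o['grasp_force'],o['wrist_force'])
cv2.imwrite('pics/w3.png',p['color'][:,:,::-1])
t=tcp_for([.566,.292,.009],98.6,-.17)
plan(t+[0,0,.012],98.6,-.17,n=5)
```

```text
5.7 [0.5649679  0.29466245 0.10100292] [-179.70303126    9.87965948   98.89799552] 0.03815922301080743 40.636879205703735 [-0.34271637 -0.15586742 -1.91739672]
off [[0.2, 0.02, 1.15], [0.19, 0.02, 1.15], [0.19, 0.02, 1.15], [0.19, 0.02, 1.15], [0.19, 0.01, 1.15]] 
tw [[-0.0007, 0.0005, 0.0011], [-0.0007, 0.0005, 0.0011], [-0.0007, 0.0005, 0.0011], [-0.0007, 0.0005, 0.0011], [-0.0007, 0.0005, 0.0011]]
```

View pics/w3.png

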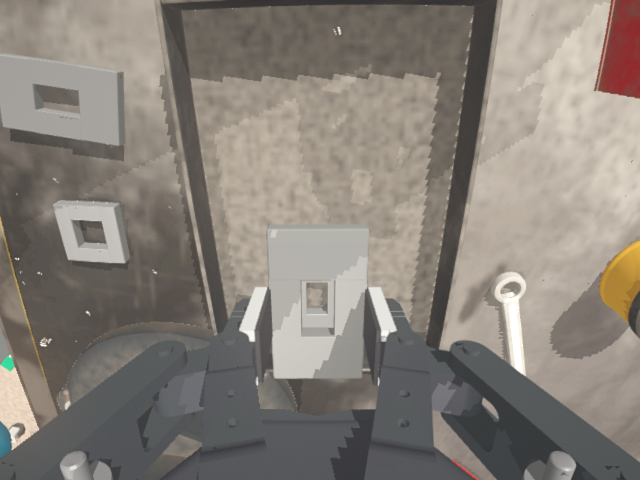

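The held plate is aligned with the tray, with the empty end at the top of the picture. Plate B is at (60,98), the square at (92,232), and plate_1 is hidden below the held plate. Next I lower it.

Call:
{"api": "move_arm", "payload": {"offset": [[0.2,0,1.15],[0.2,0,1.15],[0.2,0,1.15],[0.2,0,1.15],[0.2,0,1.15]], "twist": [[0,0,0],[0,0,0],[0,0,0],[0,0,0],[0,0,0]], "grip": [0.3,0.3,0.3,0.3,0.3]}}

```text
time: 6.25
ee_pos: [0.5651, 0.2947, 0.0426]
tcp_rot: [-179.8, 9.9, 98.8]
wrist_force: [0.2, 0.1, -1.3]
opening: 0.0386
grasp_force: 40.7
```

Call:
{"api": "move_arm", "payload": {"offset": [[0.1,0,0.4],[0.05,0,0.3],[0.05,0,0.2],[0,0,0.1],[0,0,0]], "twist": [[0,0,0],[0,0,0],[0,0,0],[0,0,0],[0,0,0]], "grip": [0.3,0.3,0.3,0.3,0.3]}}

```text
time: 6.75
ee_pos: [0.5655, 0.2951, 0.0341]
tcp_rot: [-179.9, 9.8, 98.7]
wrist_force: [0.2, 0.4, -1.3]
opening: 0.0384
grasp_force: 40.6
```

Call:
{"api": "move_arm", "payload": {"offset": [[0,0,0.1],[0,0,0.1],[0.05,0,0.1],[0,0,0]], "twist": [[0,0,0],[0,0,0],[0,0,0],[0,0,0]], "grip": [0.3,0.3,0.3,0.3]}}

```text
time: 7.15
ee_pos: [0.5655, 0.295, 0.031]
tcp_rot: [-179.9, 9.9, 98.7]
wrist_force: [-0.0, -0.8, 1.2]
opening: 0.0386
grasp_force: 40.8
```

Call:
{"api": "move_arm", "payload": {"offset": [[0,0,0.05],[0,0,0],[0,0,0],[0,0,0],[0,0,0]], "twist": [[0,0,0],[0,0,0],[0,0,0],[0,0,0],[0,0,0]], "grip": [0.46,0.5,0.55,0.6,0.65]}}

```text
time: 7.65
ee_pos: [0.5653, 0.295, 0.0302]
tcp_rot: [-179.8, 9.9, 98.7]
wrist_force: [-0.4, -0.8, 0.3]
opening: 0.0554
grasp_force: 0.0
```

Call:
{"api": "move_arm", "payload": {"offset": [[0,0,-1],[0,0,-2],[0,0,-3],[0,0,-4],[0,0,-4]], "twist": [[0,0,0],[0,0,0],[0,0,0],[0,0,0],[0,0,0]], "grip": [0.7,0.7,0.7,0.7,0.7]}}

```text
time: 8.15
ee_pos: [0.5617, 0.3188, 0.1703]
tcp_rot: [-179.8, 9.9, 98.7]
wrist_force: [1.1, 0.3, -0.5]
opening: 0.0598
grasp_force: 0.0
```

Run:
```python
from h import *
o=bot.get_obs(); p=viewer.camera('wrist'); print(o['time'],o['ee_pos'],o['tcp_rot'])
cv2.imwrite('pics/w4.png',p['color'][:,:,::-1]); plates(p,o)
c=cloud(p,o); np.save('w4.npy',c)
plan([.432-.016,.3485,.16],177,0,n=15)
```

```text
8.15 [0.56173029 0.31880598 0.17026414] [-179.84905631    9.85916059   98.73867259]
pin [318. 220.] 0.89 [0.5667 0.2872 0.    ]
pin [130. 124.] 0.66 [0.4137 0.3444 0.    ]
pin [317. 269.] 0.63 [0.573  0.2393 0.    ]
off [[0.35, -0.94, 0.04], [0.43, -0.91, 0.04], [0.51, -0.87, 0.03], [0.59, -0.82, 0.03], [0.66, -0.76, 0.03]] 
tw [[-0.0073, 0.0097, -0.0908], [-0.0073, 0.0097, -0.0908], [-0.0073, 0.0097, -0.0908], [-0.0073, 0.0097, -0.0908], [-0.0073, 0.0097, -0.0908]]
off [[0.72, -0.7, 0.04], [0.78, -0.63, 0.04], [0.84, -0.56, 0.04], [0.88, -0.48, 0.05], [0.92, -0.4, 0.05]] 
tw [[-0.0073, 0.0097, -0.0908], [-0.0073, 0.0097, -0.0908], [-0.0073, 0.0097, -0.0908], [-0.0073, 0.0097, -0.0908], [-0.0073, 0.0097, -0.0908]]
off [[0.95, -0.31, 0.06], [0.98, -0.22, 0.07], [0.99, -0.14, 0.07], [1.0, -0.04, 0.08], [1.0, 0.05, 0.09]] 
tw [[-0.0073, 0.0097, -0.0908], [-0.0073, 0.0097, -0.0908], [-0.0073, 0.0097, -0.0908], [-0.0073, 0.0097, -0.0908], [-0.0073, 0.0097, -0.0908]]
```

View pics/w4.png

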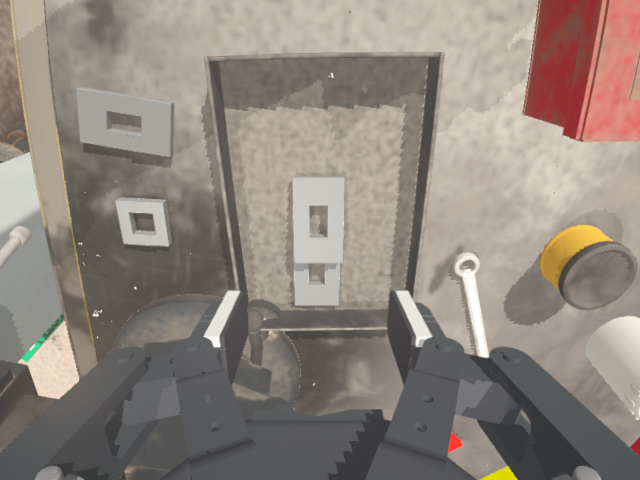

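The picture shows P2 at (318,220) shingled on plate_1, whose visible near part is around (317,285), both in line along the tray. Plate B is at (126,123).

Run:
```python
from h import *
c=np.load('w4.npy'); o=bot.get_obs(); p=viewer.camera('wrist')
q=np.r_[c[182:200,297:340].reshape(-1,3),c[240:260,297:340].reshape(-1,3)]
q=q[np.abs(q[:,2]-.02)<.03]; A=np.c_[q[:,:2],np.ones(len(q))]; s=np.linalg.lstsq(A,q[:,2],rcond=None)[0]
print('p2 tilt',np.hypot(*s[:2]),s, 'zfar/near',c[182:190,297:340,2].mean(),c[250:260,297:340,2].mean())
far=onplane(p,[(293,178),(344,178)],.011,o)[:,:2].mean(0); near=onplane(p,[(293,263),(343,263)],.023,o)[:,:2].mean(0); p1n=onplane(p,[(295,305),(339,305)],.011,o)[:,:2].mean(0)
b=np.radians(8.6); yv=np.array([-np.sin(b),np.cos(b)]); xv=np.array([np.cos(b),np.sin(b)])
p1=p1n+.035*yv
print('p1',p1,'far',far,'near',near,'len',np.linalg.norm(far-near),'d',((far+near)/2-p1)@yv,((far+near)/2-p1)@xv)
```

```text
p2 tilt 0.15695374352202798 [ 0.02353802 -0.15517873  0.04881861] zfar/near 0.013865245103600538 0.02157913097652886
p1 [0.57649148 0.24142042] far [0.56437103 0.32758061] near [0.57450598 0.25894172] len 0.06938309961404009 d 0.05231253821218231 0.0007783458962025342
```

Call:
{"api": "move_arm", "payload": {"offset": [[0.35,-0.95,0],[0.45,-0.9,0],[0.5,-0.85,0],[0.6,-0.8,0],[0.65,-0.75,0]], "twist": [[-0.0073,0.0097,-0.0908],[-0.0073,0.0097,-0.0908],[-0.0073,0.0097,-0.0908],[-0.0073,0.0097,-0.0908],[-0.0073,0.0097,-0.0908]], "grip": [0.7,0.7,0.7,0.7,0.7]}}

```text
time: 8.8
ee_pos: [0.5125, 0.3285, 0.1643]
tcp_rot: [-178.1, 6.5, 125.2]
wrist_force: [0.9, -0.6, 0.3]
opening: 0.0598
grasp_force: 0.0
```

Call:
{"api": "move_arm", "payload": {"offset": [[0.7,-0.7,0.05],[0.8,-0.65,0.05],[0.85,-0.55,0.05],[0.9,-0.5,0.05],[0.9,-0.4,0.05]], "twist": [[-0.0073,0.0097,-0.0908],[-0.0073,0.0097,-0.0908],[-0.0073,0.0097,-0.0908],[-0.0073,0.0097,-0.0908],[-0.0073,0.0097,-0.0908]], "grip": [0.7,0.7,0.7,0.7,0.7]}}

```text
time: 9.3
ee_pos: [0.463, 0.3375, 0.1593]
tcp_rot: [-178.1, 2.8, 151.2]
wrist_force: [-0.6, -0.4, 1.2]
opening: 0.0598
grasp_force: 0.0
```

Call:
{"api": "move_arm", "payload": {"offset": [[0.95,-0.3,0.05],[1,-0.2,0.05],[1,-0.15,0.1],[1,-0.05,0.1],[1,0.05,0.1]], "twist": [[-0.0073,0.0097,-0.0908],[-0.0073,0.0097,-0.0908],[-0.0073,0.0097,-0.0908],[-0.0073,0.0097,-0.0908],[-0.0073,0.0097,-0.0908]], "grip": [0.7,0.7,0.7,0.7,0.7]}}

```text
time: 9.8
ee_pos: [0.4138, 0.3471, 0.1542]
tcp_rot: [-179.7, -0.5, 177.1]
wrist_force: [0.9, -0.5, -0.8]
opening: 0.0596
grasp_force: 0.0
```

Call:
{"api": "move_arm", "payload": {"offset": [[0,0,0],[0,0,0]], "twist": [[0,0,0],[0,0,0]], "grip": [0.7,0.7]}}

```text
time: 10.0
ee_pos: [0.4145, 0.3472, 0.1546]
tcp_rot: [-179.6, -0.5, 176.8]
wrist_force: [0.0, 0.1, -0.7]
opening: 0.0597
grasp_force: 0.0
```

Run:
```python
from h import *
o=bot.get_obs(); p=viewer.camera('wrist'); print(o['time'],o['ee_pos'],o['tcp_rot'])
plates(p,o); plan([.414,.3475,.053],177,0,n=5)
```

```text
10.0 [0.41450076 0.34717683 0.15462736] [-179.64053378   -0.4538538   176.7777974 ]
pin [265. 394.] 0.87 [0.5745 0.2875 0.    ]
pin [321. 226.] 0.83 [0.4151 0.3484 0.    ]
off [[-0.0, 0.02, 2.03], [0.0, 0.01, 2.03], [0.01, 0.01, 2.03], [0.01, 0.01, 2.03], [0.01, 0.01, 2.03]] 
tw [[-0.0012, -0.0016, -0.0007], [-0.0012, -0.0016, -0.0007], [-0.0012, -0.0016, -0.0007], [-0.0012, -0.0016, -0.0007], [-0.0012, -0.0016, -0.0007]]
```

Call:
{"api": "move_arm", "payload": {"offset": [[0,0,2],[0,0,3],[0,0.05,3],[0,0,2],[0,0,1.5]], "twist": [[-0.0012,-0.0016,0],[-0.0012,-0.0016,0],[-0.0012,-0.0016,0],[-0.0012,-0.0016,0],[-0.0012,-0.0016,0]], "grip": [0.7,0.7,0.7,0.7,0.7]}}

```text
time: 10.6
ee_pos: [0.4137, 0.347, 0.0381]
tcp_rot: [-179.9, -0.1, 176.8]
wrist_force: [-0.4, 0.2, 0.1]
opening: 0.0597
grasp_force: 0.0
```

Call:
{"api": "move_arm", "payload": {"offset": [[0,0,1],[0,0,0.5],[0,0,0.2],[0,0,0]], "twist": [[0,0,0],[0,0,0],[0,0,0],[0,0,0]], "grip": [0.7,0.7,0.7,0.7]}}

```text
time: 11.0
ee_pos: [0.4142, 0.3477, 0.0233]
tcp_rot: [180.0, 0.0, 176.9]
wrist_force: [0.6, -0.2, 1.2]
opening: 0.06
grasp_force: 0.0
```

Call:
{"api": "move_arm", "payload": {"offset": [[0,0,0],[0,0,0],[0,0,0],[0,0,0],[0,0,0]], "twist": [[0,0,0],[0,0,0],[0,0,0],[0,0,0],[0,0,0]], "grip": [0.3,0.3,0.3,0.3,0.3]}}

```text
time: 11.5
ee_pos: [0.4144, 0.3478, 0.024]
tcp_rot: [179.9, 0.1, 176.9]
wrist_force: [-0.3, -0.5, 6.4]
opening: 0.0384
grasp_force: 40.7
```

Call:
{"api": "move_arm", "payload": {"offset": [[0,0,-1],[0,0,-2],[0,0,-3],[0,0,-3],[0,0,0]], "twist": [[0,0,0],[0,0,0],[0,0,0],[0,0,0],[0,0,0]], "grip": [0.3,0.3,0.3,0.3,0.3]}}

```text
time: 12.0
ee_pos: [0.4153, 0.3487, 0.1178]
tcp_rot: [179.7, 0.3, 176.9]
wrist_force: [0.8, 0.8, -1.7]
opening: 0.0382
grasp_force: 40.7
```

Run:
```python
from h import *
o=bot.get_obs(); p=viewer.camera('wrist'); print(o['ee_pos'],o['tcp_rot'],o['opening'])
T=np.array(p['tool_from_camera'])
v,u=np.mgrid[:480,:640]; P=(rays(p,np.c_[u.ravel(),v.ravel()])*p['depth'].ravel()[:,None])@T[:3,:3].T+T[:3,3]
m=(np.abs(P[:,1])<.017)&(np.abs(P[:,2]-.0145)<.005)&(np.abs(P[:,0])<.05); q=P[m]
print('x range',np.percentile(q[:,0],[.3,99.7]),'slope',np.polyfit(q[:,0],q[:,2],1))
t=tcp_for([.559,.3365,.009],98.6,-.17,(.001,0,.0228)); print(t)
plan(t+[0,0,.07],98.6,-.17,n=15)
```

```text
[0.41532034 0.34871924 0.11779804] [179.72411889   0.27086103 176.92137133] 0.0382432952435388
x range [-0.03310619  0.03706332] slope [0.00166302 0.01588209]
[0.55857057 0.33933948 0.03164052]
off [[-0.96, -0.01, 0.09], [-0.96, 0.08, 0.1], [-0.94, 0.17, 0.11], [-0.92, 0.25, 0.12], [-0.9, 0.34, 0.12]] 
tw [[0.008, -0.0095, 0.0909], [0.008, -0.0095, 0.0909], [0.008, -0.0095, 0.0909], [0.008, -0.0095, 0.0909], [0.008, -0.0095, 0.0909]]
off [[-0.86, 0.42, 0.13], [-0.82, 0.49, 0.13], [-0.77, 0.57, 0.14], [-0.71, 0.64, 0.14], [-0.65, 0.7, 0.14]] 
tw [[0.008, -0.0095, 0.0909], [0.008, -0.0095, 0.0909], [0.008, -0.0095, 0.0909], [0.008, -0.0095, 0.0909], [0.008, -0.0095, 0.0909]]
off [[-0.58, 0.76, 0.14], [-0.51, 0.81, 0.14], [-0.43, 0.85, 0.14], [-0.35, 0.89, 0.13], [-0.27, 0.92, 0.13]] 
tw [[0.008, -0.0095, 0.0909], [0.008, -0.0095, 0.0909], [0.008, -0.0095, 0.0909], [0.008, -0.0095, 0.0909], [0.008, -0.0095, 0.0909]]
```

Call:
{"api": "move_arm", "payload": {"offset": [[-0.95,0,0.1],[-0.95,0.1,0.1],[-0.95,0.15,0.1],[-0.9,0.25,0.1],[-0.9,0.35,0.1]], "twist": [[0.008,-0.0095,0.091],[0.008,-0.0095,0.091],[0.008,-0.0095,0.091],[0.008,-0.0095,0.091],[0.008,-0.0095,0.091]], "grip": [0.3,0.3,0.3,0.3,0.3]}}

```text
time: 12.55
ee_pos: [0.4614, 0.3443, 0.1074]
tcp_rot: [-178.3, 3.1, 150.7]
wrist_force: [-0.5, -0.4, -2.0]
opening: 0.0379
grasp_force: 40.7
```

Call:
{"api": "move_arm", "payload": {"offset": [[-0.85,0.4,0.15],[-0.8,0.5,0.15],[-0.75,0.55,0.15],[-0.7,0.65,0.15],[-0.65,0.7,0.15]], "twist": [[0.008,-0.0095,0.091],[0.008,-0.0095,0.091],[0.008,-0.0095,0.091],[0.008,-0.0095,0.091],[0.008,-0.0095,0.091]], "grip": [0.3,0.3,0.3,0.3,0.3]}}

```text
time: 13.05
ee_pos: [0.5088, 0.3415, 0.1019]
tcp_rot: [-178.2, 6.7, 124.6]
wrist_force: [0.2, 0.3, -1.0]
opening: 0.0383
grasp_force: 40.7
```

Call:
{"api": "move_arm", "payload": {"offset": [[-0.6,0.75,0.15],[-0.5,0.8,0.15],[-0.45,0.85,0.15],[-0.35,0.9,0.15],[-0.25,0.9,0.15]], "twist": [[0.008,-0.0095,0.091],[0.008,-0.0095,0.091],[0.008,-0.0095,0.091],[0.008,-0.0095,0.091],[0.008,-0.0095,0.091]], "grip": [0.3,0.3,0.3,0.3,0.3]}}

```text
time: 13.55
ee_pos: [0.5567, 0.3383, 0.0964]
tcp_rot: [-179.8, 9.9, 98.3]
wrist_force: [1.2, 0.8, -1.7]
opening: 0.0384
grasp_force: 40.7
```

Call:
{"api": "move_arm", "payload": {"offset": [[0,0,0],[0,0,0]], "twist": [[0,0,0],[0,0,0]], "grip": [0.3,0.3]}}

```text
time: 13.75
ee_pos: [0.5563, 0.3384, 0.0968]
tcp_rot: [-179.7, 9.9, 98.7]
wrist_force: [-0.3, 1.5, -1.6]
opening: 0.0385
grasp_force: 40.7
```

Run:
```python
from h import *
plan(tcp_for([.559,.3365,.009],98.6,-.17,(.002,0,.0228))+[0,0,.01],98.6,-.17,n=5)
```

```text
off [[0.18, 0.05, 1.08], [0.18, 0.05, 1.08], [0.18, 0.05, 1.08], [0.18, 0.05, 1.08], [0.18, 0.05, 1.08]] 
tw [[-0.0009, 0.0004, 0.0003], [-0.0009, 0.0004, 0.0003], [-0.0009, 0.0004, 0.0003], [-0.0009, 0.0004, 0.0003], [-0.0009, 0.0004, 0.0003]]
```

Call:
{"api": "move_arm", "payload": {"offset": [[0.2,0.05,1.1],[0.2,0.05,1.1],[0.2,0.05,1.1],[0.15,0.05,1.1],[0.15,0,1.1]], "twist": [[0,0,0],[0,0,0],[0,0,0],[0,0,0],[0,0,0]], "grip": [0.3,0.3,0.3,0.3,0.3]}}

```text
time: 14.25
ee_pos: [0.5585, 0.3382, 0.0409]
tcp_rot: [-179.8, 9.9, 98.5]
wrist_force: [-0.8, 0.4, -1.0]
opening: 0.0381
grasp_force: 40.7
```

Call:
{"api": "move_arm", "payload": {"offset": [[0.05,0,0.3],[0.05,0,0.2],[0,0,0.1],[0,0,0]], "twist": [[0,0,0],[0,0,0],[0,0,0],[0,0,0]], "grip": [0.3,0.3,0.3,0.3]}}

```text
time: 14.65
ee_pos: [0.5589, 0.3385, 0.0365]
tcp_rot: [-179.9, 9.8, 98.5]
wrist_force: [-0.5, -0.4, -2.0]
opening: 0.0384
grasp_force: 40.7
```

Call:
{"api": "move_arm", "payload": {"offset": [[0,0,0.1],[0,0,0.1],[0.05,0,0.1],[0,0,0]], "twist": [[0,0,0],[0,0,0],[0,0,0],[0,0,0]], "grip": [0.3,0.3,0.3,0.3]}}

```text
time: 15.05
ee_pos: [0.5589, 0.3383, 0.0334]
tcp_rot: [-179.9, 9.8, 98.5]
wrist_force: [-0.3, -0.5, -0.1]
opening: 0.0388
grasp_force: 40.8
```

Call:
{"api": "move_arm", "payload": {"offset": [[0,0,0.1],[0,0,0.05],[0,0,0]], "twist": [[0,0,0],[0,0,0],[0,0,0]], "grip": [0.3,0.3,0.3]}}

```text
time: 15.35
ee_pos: [0.5589, 0.3384, 0.0331]
tcp_rot: [-179.9, 9.8, 98.5]
wrist_force: [-3.3, -0.8, 9.3]
opening: 0.0381
grasp_force: 41.7
```

Call:
{"api": "move_arm", "payload": {"offset": [[0,0,-0.1],[0,0,0],[0,0,0],[0,0,0],[0,0,0]], "twist": [[0,0,0],[0,0,0],[0,0,0],[0,0,0],[0,0,0]], "grip": [0.3,0.46,0.5,0.55,0.65]}}

```text
time: 15.85
ee_pos: [0.5586, 0.3382, 0.0322]
tcp_rot: [-179.8, 9.9, 98.5]
wrist_force: [-0.0, 0.3, 0.1]
opening: 0.0553
grasp_force: 0.0
```

Call:
{"api": "move_arm", "payload": {"offset": [[0,0,0],[0,0,-1],[0,0,-2],[0,0,-4],[0,0,-4]], "twist": [[0,0,0],[0,0,0],[0,0,0],[0,0,0],[0,0,0]], "grip": [0.68,0.7,0.7,0.7,0.7]}}

```text
time: 16.35
ee_pos: [0.5558, 0.3568, 0.1425]
tcp_rot: [-179.8, 9.9, 98.5]
wrist_force: [1.2, 0.5, 1.1]
opening: 0.0599
grasp_force: 0.0
```

Call:
{"api": "move_arm", "payload": {"offset": [[0,0,-3],[0,0,0],[0,0,0]], "twist": [[0,0,0],[0,0,0],[0,0,0]], "grip": [0.7,0.7,0.7]}}

```text
time: 16.65
ee_pos: [0.5558, 0.3624, 0.1716]
tcp_rot: [-179.9, 9.8, 98.5]
wrist_force: [0.7, 0.8, -0.0]
opening: 0.0597
grasp_force: 0.0
```

Run:
```python
from h import *
o=bot.get_obs(); p=viewer.camera('wrist'); print(o['time'],o['ee_pos'],o['tcp_rot'],o['opening'])
cv2.imwrite('pics/w5.png',p['color'][:,:,::-1]); plates(p,o); np.save('w5.npy',cloud(p,o))
```

```text
16.65 [0.55580881 0.36237739 0.17159486] [-179.94772071    9.79217484   98.51576234] 0.059747883052603236
pin [316. 266.] 0.84 [0.5661 0.2851 0.    ]
pin [319. 221.] 0.76 [0.5624 0.3293 0.    ]
pin [316. 306.] 0.73 [0.5724 0.2411 0.    ]
```

View pics/w5.png

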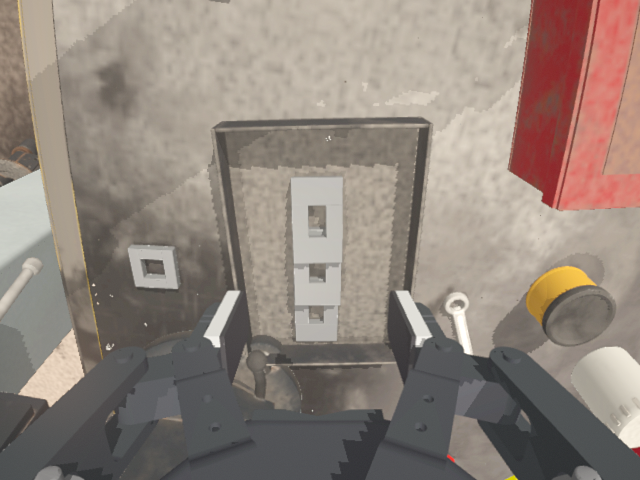

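The row reads plate_1 at (316,322), P2 at (317,285) and P3 at (318,221), straight and shingled. I'll check tilts with depth.

Run:
```python
from h import *
c=np.load('w5.npy')
for n,ws in(('P3',[(182,203),(240,258)]),('P2',[(266,300)]),('P1',[(308,338)])):
    q=np.concatenate([np.r_[c[a:b,297:305].reshape(-1,3),c[a:b,329:336].reshape(-1,3)] for a,b in ws]); q=q[np.abs(q[:,2]-.018)<.02]
    s=np.linalg.lstsq(np.c_[q[:,:2],np.ones(len(q))],q[:,2],rcond=None)[0]; print(n,'tilt',np.hypot(*s[:2]).round(3),s.round(3),'z',q[:,2].mean())
b=np.radians(8.6); yv=np.array([-np.sin(b),np.cos(b)]);xv=np.array([np.cos(b),np.sin(b)])
P=np.array([[.5724,.2411],[.5661,.2851],[.5624,.3293]])
print((P-P[0])@yv,(P-P[0])@xv)
bot.job_done()
```

```text
P3 tilt 0.18 [ 0.032 -0.177  0.059] z 0.016874706224621568
P2 tilt 0.166 [ 0.028 -0.163  0.048] z 0.018589716800261617
P1 tilt 0.002 [-0.001 -0.002  0.012] z 0.011254818550252812
[0.         0.04444735 0.08870367] [0.         0.00035039 0.00330145]
the job is handed in; nothing more can be done
```

Plates 2 and 3 are shingled in line after plate 1, about 44 mm and 89 mm along the tray and tilted about 0.17 and 0.18 rad; plate 1 is flat, everything is let go, and the job was handed in at about 17 s, with no verdict returned.

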